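# Hang the flask carrier on the heater's twin pins and latch it

### The arm

A 6-joint arm with a two-finger parallel gripper is mounted at the origin on the work surface. World frame = base frame: x ahead of the robot, y to its left, z up, the work surface at z = 0. Lengths are in m, angles in rad, forces in N, time in s.
With the tool pointing down it reaches from about 0.375 to 0.975 m from the base axis. Payload 3.8 kg.
Tool frame: the origin (TCP) lies midway between the tips of the shut fingers; the grasp point (between the pads) lies 19 mm behind it; x points along the fingers, y is the direction in which the jaws open and shut, and the axes are right-handed (so a half turn about x gives the same grasp; the last joint's range is limited). The gripper opens to 88 mm and grips with 3 to 60 N. Pads are 18 mm wide; open, the fingers measure 123 mm over their backs; the gripper's body (75 mm by 187 mm) begins 45 mm behind the grasp point.
Start: joints at [-1.244, 0.264, 1.604, -0, 1.274, -0.037], TCP at [0.24, -0.631, 0.239] pointing down, gripper open.
Joint ranges: [-2.63, 2.63], [-0.94, 2.18], [0.31, 2.57], [-1.31, 4.45], [0, 2.66], [-2.55, 2.55]. Speed limits (rad/s): [2.57, 2.57, 3.14, 3.14, 3.14, 3.14].

### API

Orientations are given as a rotation vector (axis times angle).
In Python, from cell import manip, inverse_kinematics, cams, order gives the robot as it stands. Calls block until the motion is done:
- manip.move_pose(position, orientation): joint-space move of the TCP to a pose.
- manip.move_linear(position, rate=0.15, rot=None): straight line of the TCP; rot=None keeps the orientation; rate is the mean speed in m/s.
- manip.set_joints(angles): joint-space move.
- manip.set_gripper(opening, force=None): finger opening in m; force is the grip in N (None keeps the last); returns when the fingers have stopped.
- manip.dwell(seconds).
- inverse_kinematics(position, orientation): joint angles nearest the present ones, or None.
- manip.state(): the state.
- cams.capture(name): name is "scene" or "top" or "wrist"; returns a dict with "image" (480x640x3 uint8, blue, green, red), "z_map" (480x640 float32, m along the optical axis (not along the pixel's ray), 0 where there is no reading), "intrinsics" (3x3 intrinsics, pixels), "position" and "orientation" of the camera in the world; the wrist camera has in their place "T_tool_cam" (4x4, takes a point from camera to tool coordinates, whose origin is the TCP and whose axes are the tool frame's). Camera axes: x right, y down, z forward; pixel columns grow to the right and rows downward; lengths in m; the calibration is good to about 2 mm. A picture is of the moment at which its call begins: read the wrist's pose just before it.
A pose or a line that the arm cannot do raises manip.IKError and nothing moves.
- order.close_job(): hands the job in, once; it reports no verdict.
The state is a dict: "clock": time; "joint_pos": joint angles; "joint_velocities": joint speeds; "tau": joint torques, N m; "tool_pos": TCP position; "tcp_rot": TCP orientation; "contact_force": force on the tool from outside, world axes, zero at the start; "moment": the same for the moment, N m; "gripper_width": finger opening in m.
Only numpy, scipy, OpenCV 4.12 (cv2) and the standard library are available. Lean on these libraries where they do the work, as an engineer would, in place of code of your own. Each camera call takes 0.05 s, during which the arm holds its last target.

### The job

Pick up the flask carrier by its handle and lower it onto the heater block so that both pins come up through its two end holes and its plate lies fully home and flat on the pin bar, then swing the catch all the way shut over the plate's edge. The pin bar may be clamped a little to one side, so feel for the pins and be gentle: never press the carrier against the heater harder than about two kilograms' weight, and leave the other glassware and tools where they stand.

Things in the scene. Friction and masses are not known exactly. Their poses are not given: they have to be found in the camera images.
- heater: Fixed white heater block, 130 (x) x 280 (y) x 50 mm tall, on the left or right of the table. Origin: centre of its underside; x across it (blue control strip on its -x side), y along its length. On top lies an aluminium pin bar with two upright steel pins, see bar_place; the swing catch is on the -x side.
- bar_place (a point): Point on the heater, 56 mm above its origin, level with the pin bar's top face. The pins (8 mm thick, 26 mm tall from here, square-edged) stand on the bar 200 mm apart along the heater's y, at x = 0. The bar is clamped firmly, anywhere up to 18 mm to either side of this point along y: the shift is not reported, see it or feel for it.
- carrier: Loose flask carrier, about 350 g: flat aluminium plate 90 (x) x 240 (y) x 6 mm, an 11 mm pin hole at each end (y = -100, +100 mm, x = 0), two 42 mm flask openings (y = -55, +55 mm) and an upright handle in the middle. Origin: centre of the plate's underside. The same turned half round. Home: plate flat on the pin bar, a pin through each end hole.
- carrier_grip (a point): Centre of the carrier's upright black handle, 31 mm above the plate's underside (handle 12 mm thick along x, 36 mm long along y, 50 mm tall above the plate). Axes as the carrier's, z up out of the plate. When home it is 87 mm above the heater's origin.
- catch (a joint): Swing catch: steel blade on an upright pivot at (-72, +60) mm in the heater's frame. 0 = open, blade along the heater's +y; grows clockwise seen from above; 1.57 = shut, blade along +x over the plate's edge; stop at 1.6. Starts at 0 to 0.25; light friction (1.5 N at the knob), stays where left. Its underside passes 2.5 mm over a plate that is home.
- catch_knob (a point): Centre of the catch's upright round black knob, 14 mm thick, 40 mm tall, 45 mm from the pivot. 89.5 mm above the heater's origin; the knob's top is 20 mm above this point, the blade's upper face 20 mm below it.
- flask: Bystander, leave alone: conical glass flask, 64 mm base, 95 mm tall. Origin at its underside centre.
- beaker: Bystander, leave alone: open glass beaker, 64 mm wide, 80 mm tall. Origin at its underside centre.
- reagent: Bystander, leave alone: amber bottle, 56 mm wide, 110 mm tall. Origin at its underside centre.
- stopper: Bystander, leave alone: black rubber stopper, 28 mm wide, 25 mm tall, between the heater and the carrier. Origin at its underside centre.
- vial: Bystander, leave alone: small clear vial, 24 mm wide, 45 mm tall, between the heater and the carrier. Origin at its underside centre.
- scoop: Bystander, leave alone: metal lab scoop lying flat, 170 mm long. Origin at its underside (middle of its length).
- jar: Bystander, leave alone: white plastic jar, 60 mm wide, 70 mm tall. Origin at its underside centre.

How it is judged:
On the way, in this order (a step that is already met when the one before it is completed fails the run):
1. the carrier is home on both pins while the catch is still open (x of carrier_grip in the frame of heater between -0.005 and 0.005 m and y of carrier_grip in the frame of heater between -0.025 and 0.025 m and z of carrier_grip in the frame of heater between 0.084 and 0.0895 m and angle between the y axis of carrier_grip and the y axis of heater, either way round below 0.04 rad and angle between carrier_grip's own z axis and vertical below 0.03 rad and value of joint catch below 0.5 rad), for 0.2 s.
2. the catch is swung shut over the plate (value of joint catch above 1.35 rad), for 0.2 s.
At the end, for the whole second after the job is handed in: Carrier home and at rest on the pin bar: handle centre 84 to 89.5 mm above the heater's origin, within 5 mm of its middle in x and 25 mm in y, turned under 0.04 rad (either way round), tilted under 0.03 rad; catch beyond 1.35 rad (x of carrier_grip in the frame of heater between -0.005 and 0.005 m and y of carrier_grip in the frame of heater between -0.025 and 0.025 m and z of carrier_grip in the frame of heater between 0.084 and 0.0895 m and angle between the y axis of carrier_grip and the y axis of heater, either way round below 0.04 rad and angle between carrier_grip's own z axis and vertical below 0.03 rad and value of joint catch above 1.35 rad and linear speed of carrier below 0.01 m/s); the robot touches nothing.
It fails at once if the carrier is pressed or knocked against the heater harder than 35 N (contact force between carrier and heater above 35 N).
It fails at once if a bystander (flask, beaker, bottle, stopper, vial, scoop or jar) is moved more than 30 mm (distance of any of flask, beaker, reagent, stopper, vial, scoop, jar from where it was at the start of the episode above 0.03 m).
It also fails if it takes over 72 s, if anything falls off the work surface, if the arm or the gripper's body presses on something with over 40 N, if the wrist force passes 120 N, or if a joint passes its speed limit or range.

## Working session

There is one attempt and no reset: what is moved stays moved. The work goes in short steps, each a Python script; the robot and the scene stay as the last script left them, time stands still between calls to the robot, and variables do not carry over. Pictures are saved under pics/ and viewed, and the job is handed in when it is done.

```bash
ls; mkdir -p pics
cat > h.py <<'E'
import numpy as np, cv2
from scipy.spatial.transform import Rotation as R
from cell import manip, inverse_kinematics, cams, order
def cap(n,f):
    s=manip.state(); c=cams.capture(n); cv2.imwrite('pics/'+f+'.png',c['image'])
    if n=='wrist':
        T=np.eye(4);T[:3,:3]=R.from_rotvec(s['tcp_rot']).as_matrix();T[:3,3]=s['tool_pos']
        c['T']=T@np.array(c['T_tool_cam'])
    else:
        T=np.eye(4); o=np.array(c['orientation'])
        T[:3,:3]=o if o.shape==(3,3) else R.from_rotvec(o).as_matrix() if o.shape==(3,) else R.from_quat(o).as_matrix()
        T[:3,3]=c['position'];c['T']=T
    return c
def pt(c,u,v,z=None):
    "world point from pixel, by depth, or at world height z"
    K=np.array(c['intrinsics']);T=c['T']
    r=np.linalg.inv(K)@[u,v,1]
    if z is None: return T[:3,:3]@(r*c['z_map'][int(round(v)),int(round(u))])+T[:3,3]
    d=T[:3,:3]@r; return T[:3,3]+d*(z-T[2,3])/d[2]
def cloud(c):
    K=np.array(c['intrinsics']);T=c['T'];Z=c['z_map']
    v,u=np.mgrid[0:480,0:640]
    P=np.stack([(u-K[0,2])/K[0,0]*Z,(v-K[1,2])/K[1,1]*Z,Z],-1)
    W=P@T[:3,:3].T+T[:3,3]; W[Z==0]=np.nan; return W
E
python3 - <<'E'
from h import *
np.set_printoptions(precision=4,suppress=True)
for n in ['scene','top','wrist']:
    c=cap(n,n+'0'); print(n,c['T'],c['intrinsics'],c.get('orientation'))
    np.savez('pics/'+n+'0.npz',**{k:c[k] for k in('T','image','z_map','intrinsics')})
print(manip.state())
E
```

```text
pics
scene [[ 0.5524  0.5434 -0.6322  1.1159]
 [ 0.8336 -0.3679  0.4121 -0.288 ]
 [-0.0087 -0.7546 -0.6562  0.6164]
 [ 0.      0.      0.      1.    ]] [[448.5735   0.     317.5376]
 [  0.     448.5735 237.0286]
 [  0.       0.       1.    ]] [-2.0656 -1.1039  0.5138]
top [[ 0.0283 -0.9932  0.1126  0.4796]
 [-0.9996 -0.0286 -0.0009  0.0402]
 [ 0.0041 -0.1126 -0.9936  1.1622]
 [ 0.      0.      0.      1.    ]] [[604.6514   0.     321.5836]
 [  0.     604.6514 230.2166]
 [  0.       0.       1.    ]] [-2.1951  2.1334 -0.125 ]
wrist [[ 0.3546 -0.8881 -0.2924  0.3161]
 [-0.935  -0.3375 -0.1089 -0.6023]
 [-0.002   0.312  -0.9501  0.3844]
 [ 0.      0.      0.      1.    ]] [[381.7435   0.     324.0331]
 [  0.     381.7435 242.6235]
 [  0.       0.       1.    ]] None
{'clock': 0.15, 'joint_pos': array([-1.2439,  0.2646,  1.605 , -0.    ,  1.2737, -0.0369]), 'joint_velocities': array([-0.0001, -0.0012, -0.0042, -0.0021,  0.0013,  0.0007]), 'tau': array([ -0.    , -50.2846, -35.7469,   0.0728,   0.025 ,  -0.0001]), 'tool_pos': array([ 0.24  , -0.6303,  0.2377]), 'tcp_rot': array([ 2.0234,  0.374 , -2.024 ]), 'contact_force': array([-0.4578,  0.2574,  0.2601]), 'moment': array([-0.0082, -0.001 ,  0.0135]), 'gripper_width': 0.08799101254072986}
```

View pics/top0.png

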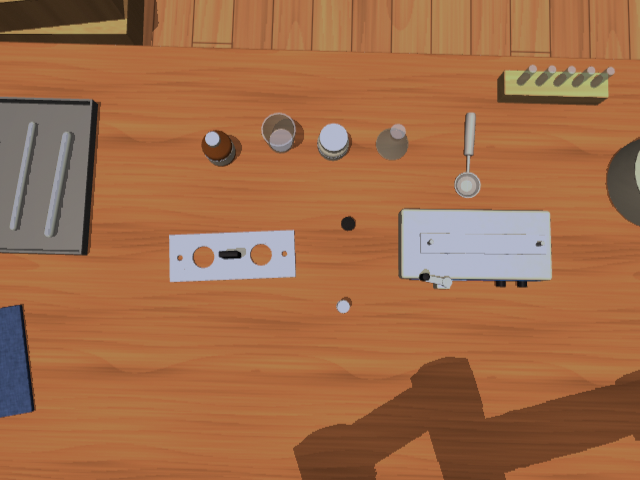

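View pics/scene0.png

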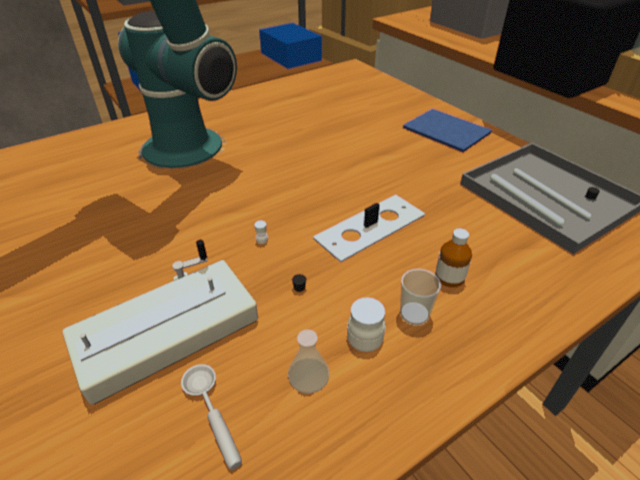

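The top view shows the carrier at about (232,256) px with its handle at (230,254). The heater is at (476,246), with pins near (430,243) and (540,243). The catch pivot is at (445,283) and its knob at (425,277). The stopper (348,223) and vial (343,306) stand between the carrier and the heater.

```bash
python3 - <<'E'
import numpy as np,cv2
from h import cloud,pt
np.set_printoptions(precision=4,suppress=True)
c=dict(np.load('pics/top0.npz'))
W=cloud(c)
for n,(u,v) in dict(table=(320,380),plate=(180,240),plate2=(285,245),handle=(230,254),heater=(415,265),bar=(480,243),pinA=(430,241),pinB=(539,243),knob=(424,276),piv=(446,283),stopper=(348,223),vial=(343,306)).items(): print(n,pt(c,u,v))
g=c['image'].min(2)
for n,(x0,x1,y0,y1),(z0,z1) in [('plate',(150,310,220,295),(.002,.015)),('heater',(390,565,200,295),(.045,.053)),('bar',(390,565,200,295),(.0535,.06)),('handle',(150,310,220,295),(.035,.07))]:
    m=np.zeros(g.shape,bool); m[y0:y1,x0:x1]=1
    m&=(W[...,2]>z0)&(W[...,2]<z1)
    if n in('plate',): m&=g>110
    p=W[m]; print(n,m.sum(),np.median(p,0)); r=cv2.minAreaRect((p[:,:2]*1000).astype(np.float32)); print(r)
E
python3 - <<'E'
import cv2
a=cv2.imread('pics/top0.png')
cv2.imwrite('pics/topz.png',cv2.resize(a[200:300,390:560],None,fx=4.6,fy=4.6,interpolation=cv2.INTER_CUBIC))
E
```

```text
table [0.3283 0.0341 0.0045]
plate [0.5842 0.3108 0.0036]
plate2 [0.5799 0.1083 0.0082]
handle [0.5565 0.2059 0.0542]
heater [ 0.5461 -0.1342  0.0519]
bar [ 0.5897 -0.2527  0.0558]
pinA [ 0.5884 -0.1564  0.0794]
pinB [ 0.5908 -0.3541  0.0758]
knob [ 0.5241 -0.1414  0.1071]
piv [ 0.5142 -0.1876  0.0701]
stopper [ 0.6236 -0.0105  0.0255]
vial [ 0.4675 -0.0041  0.0429]
plate 4654 [0.5551 0.2099 0.0056]
((557.3046264648438, 210.28091430664062), (91.52483367919922, 240.84429931640625), 4.015665531158447)
heater 7576 [ 0.5835 -0.2441  0.0493]
((588.46923828125, -246.85545349121094), (129.4785919189453, 279.7885437011719), 0.7755244374275208)
bar 2051 [ 0.5887 -0.2562  0.0556]
((588.462890625, -246.86105346679688), (117.36212921142578, 267.21734619140625), 1.1411999464035034)
handle 145 [0.5562 0.2076 0.0544]
((556.062255859375, 209.0580291748047), (11.91586685180664, 35.91961669921875), 1.8402736186981201)
```

View pics/topz.png

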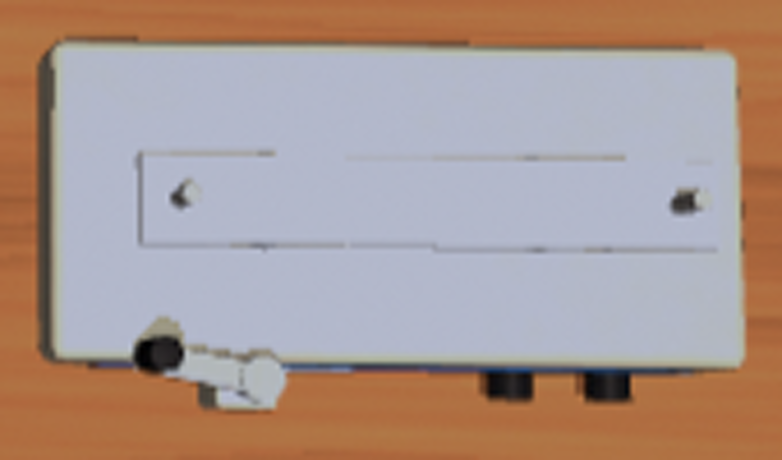

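```bash
cat >> h.py <<'E'
def rot(yaw,s=1):
    "tool down, tool y along s*(cos yaw, sin yaw)"
    y=s*np.array([np.cos(yaw),np.sin(yaw),0]);x=np.array([0,0,-1.]);z=np.cross(x,y)
    return R.from_matrix(np.stack([x,y,z],1)).as_rotvec()
E
python3 - <<'E'
from h import *
np.set_printoptions(precision=4,suppress=True)
s=manip.state(); print(R.from_rotvec(s['tcp_rot']).as_matrix())
c=cams.capture('wrist'); print(c['T_tool_cam'])
for y in (1,-1):
  for p in ([.5885,-.256,.25],[.557,.21,.1],[.5885,-.256,.07]):
    print(y,p,inverse_kinematics(p,rot(0.02,y)))
E
```

```text
[[-0.0006  0.3558 -0.9346]
 [ 0.0016 -0.9346 -0.3558]
 [-1.     -0.0017 -0.    ]]
[[ 0.     -0.3121  0.9501 -0.1468]
 [ 1.     -0.0012 -0.0004  0.0007]
 [ 0.0013  0.9501  0.3121 -0.0811]
 [ 0.      0.      0.      1.    ]]
1 [0.5885, -0.256, 0.25] [-0.4491  0.1952  1.6666 -0.      1.2798 -0.4691]
1 [0.557, 0.21, 0.1] [ 0.3187  0.2374  1.9086 -0.      0.9956  0.2987]
1 [0.5885, -0.256, 0.07] [-0.4491  0.3506  1.8235 -0.      0.9675 -0.4691]
-1 [0.5885, -0.256, 0.25] None
-1 [0.557, 0.21, 0.1] None
-1 [0.5885, -0.256, 0.07] None
```

View pics/wrist0.png

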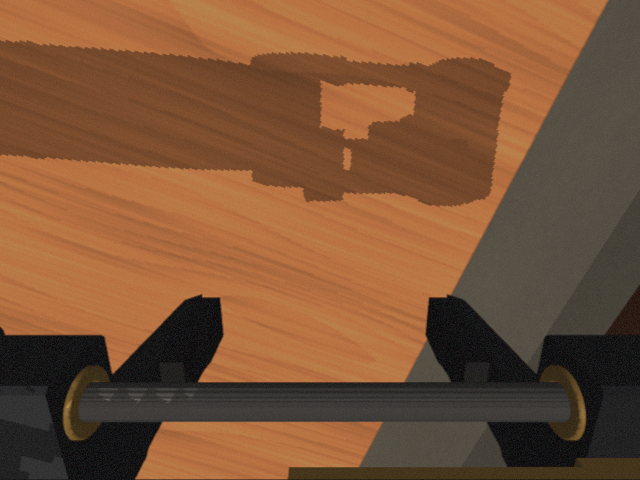

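Run:
```python
from h import *
np.set_printoptions(precision=4,suppress=True)
for i,p in enumerate(([.56,-.32,.26],[.62,-.33,.26])):
    manip.move_pose(p,rot(0,1)); manip.dwell(.15)
    c=cap('wrist',f'hw{i}'); np.savez(f'pics/hw{i}.npz',**{k:c[k] for k in('T','image','z_map','intrinsics')})
    print(manip.state()['clock'],manip.state()['tool_pos'],manip.state()['contact_force'])
```

```text
2.0417 [ 0.5594 -0.321   0.2599] [-0.4146  0.1157  0.3307]
2.5917 [ 0.619  -0.3301  0.26  ] [-1.1417 -0.6767  0.8613]
```

View pics/hw0.png

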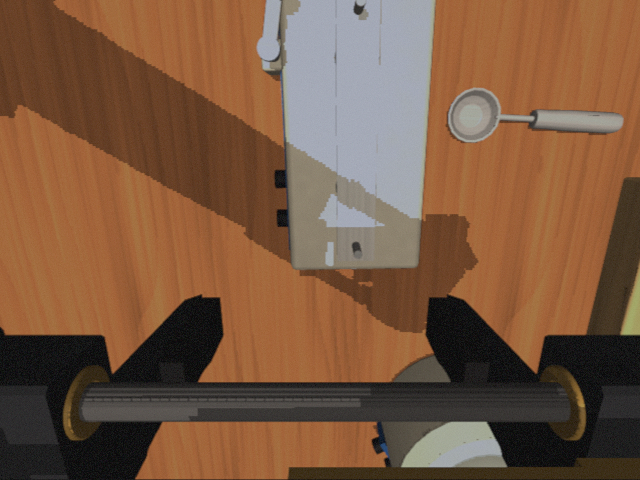

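View pics/hw1.png

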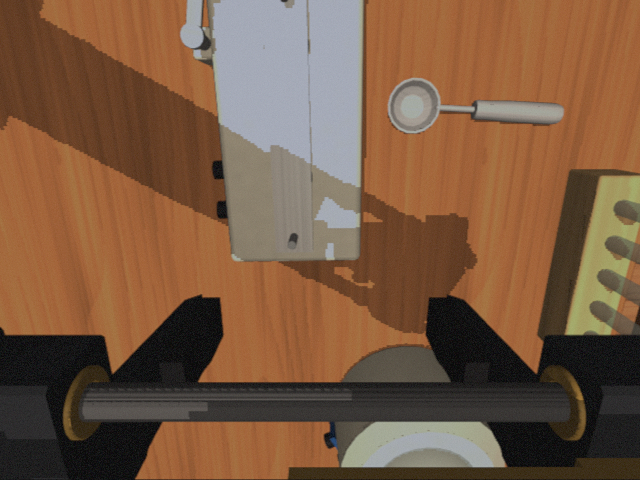

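The first view cuts the near pin at its top edge (360,5), with the far pin at (357,249). I'll shift to keep both pins in frame.

Run:
```python
from h import *
np.set_printoptions(precision=4,suppress=True)
for i,p in enumerate(([.59,-.25,.26],[.56,-.28,.34]),2):
    manip.move_pose(p,rot(0,1)); manip.dwell(.25)
    c=cap('wrist',f'hw{i}'); np.savez(f'pics/hw{i}.npz',**{k:c[k] for k in('T','image','z_map','intrinsics')})
    print(manip.state()['clock'],manip.state()['tool_pos'],manip.state()['contact_force'])
    W=cloud(c); m=(W[...,2]>.045)&(W[...,2]<.0535); m[290:]=0
    p=W[m]; print(np.median(p,0),cv2.minAreaRect((p[:,:2]*1000).astype(np.float32)))
    m=(W[...,2]>.066)&(W[...,2]<.088)&(abs(W[...,0]-.589)<.02); m[390:]=0
    n,l,st,ce=cv2.connectedComponentsWithStats(m.astype(np.uint8))
    for k in range(1,n): print(st[k],ce[k],np.median(W[l==k],0))
```

```text
3.325 [ 0.5901 -0.2509  0.2599] [-0.2146 -0.5079  0.1964]
[ 0.6051 -0.2008  0.0507] ((713.1298828125, -213.38523864746094), (384.404052734375, 264.47015380859375), 1.9225168228149414)
[316  96  10  11  88] [320.0568 101.    ] [ 0.5873 -0.1582  0.0827]
[320 311   9  16 118] [324.0254 318.6356] [ 0.59   -0.3557  0.0802]
4.075 [ 0.5597 -0.2794  0.338 ] [ 0.1872 -0.1294 -0.0821]
[ 0.6106 -0.2361  0.0507] ((724.0333862304688, -246.6909637451172), (400.73504638671875, 318.4254150390625), 0.6942299008369446)
[349  69   9  11  74] [352.8784  74.0676] [ 0.587  -0.1586  0.0824]
[348 258   8  11  69] [351.2754 263.1449] [ 0.5898 -0.3557  0.0812]
```

View pics/hw2.png

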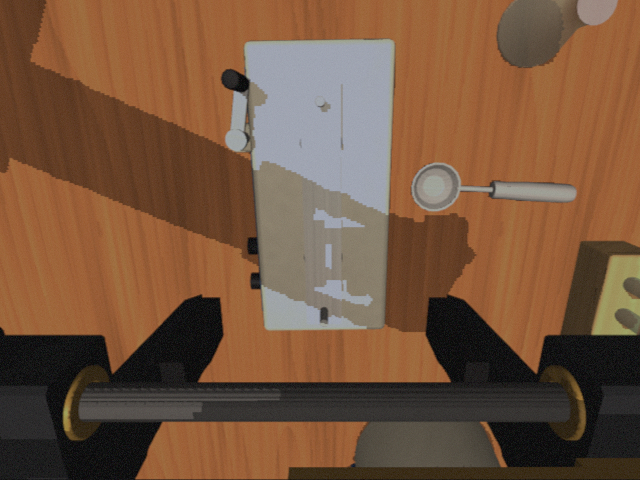

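View pics/hw3.png

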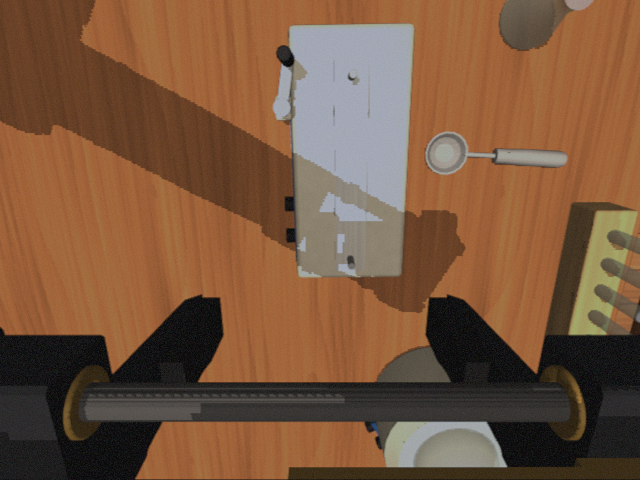

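Run:
```python
import numpy as np,cv2
T=[]
for i,(a,b) in ((2,((320,101),(324,318))),(3,((353,74),(351,263)))):
    im=cv2.imread(f'pics/hw{i}.png')
    for u,v in (a,b): T.append(cv2.resize(im[v-15:v+15,u-15:u+15],None,fx=12,fy=12,interpolation=cv2.INTER_NEAREST)[:, :])
T=[cv2.resize(t,(290,290),interpolation=cv2.INTER_NEAREST) for t in T]
cv2.imwrite('pics/pz.png',np.vstack([np.hstack(T[:2]),np.hstack(T[2:])]))
```

```text
(no output)
```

View pics/pz.png

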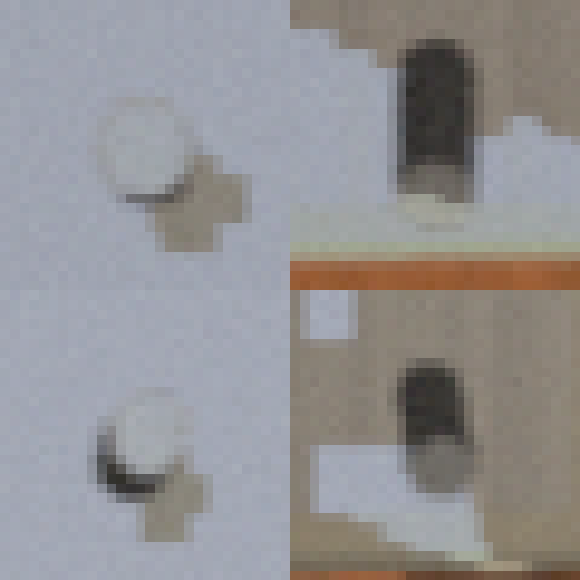

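Run:
```python
import numpy as np
from h import pt
np.set_printoptions(precision=4,suppress=True)
for i,a,b in ((2,(319.5,100.7),(323.5,322.7)),(3,(353.2,72.7),(351,265.4))):
    c=dict(np.load(f'pics/hw{i}.npz'))
    A=pt(c,*a,.082);B=pt(c,*b,.082); d=A-B
    print(A,B,(A+B)/2,np.hypot(*d[:2]),np.arctan2(-d[0],d[1]), pt(c,*a),pt(c,*b))
```

```text
[ 0.5869 -0.158   0.082 ] [ 0.5895 -0.3584  0.082 ] [ 0.5882 -0.2582  0.082 ] 0.20041012612528444 0.013101052418259505 [ 0.5869 -0.158   0.0823] [ 0.5895 -0.3578  0.083 ]
[ 0.5873 -0.1574  0.082 ] [ 0.5894 -0.3577  0.082 ] [ 0.5883 -0.2575  0.082 ] 0.2003127682885573 0.010517772184017433 [ 0.5873 -0.1574  0.0818] [ 0.5894 -0.3577  0.0821]
```

Run:
```python
from h import *
np.set_printoptions(precision=4,suppress=True)
for i,p in enumerate(([.56,.19,.30],[.57,.21,.26])):
    manip.move_pose(p,rot(0.03,1)); manip.dwell(.25)
    c=cap('wrist',f'cw{i}'); np.savez(f'pics/cw{i}.npz',**{k:c[k] for k in('T','image','z_map','intrinsics')})
    print(manip.state()['clock'],manip.state()['tool_pos'],manip.state()['contact_force'])
    W=cloud(c); m=(W[...,2]>.051)&(W[...,2]<.06)&(abs(W[...,0]-.557)<.05)&(abs(W[...,1]-.21)<.06); m[380:]=0
    p=W[m]; print(np.median(p,0),p.max(0),p.min(0),cv2.minAreaRect((p[:,:2]*1000).astype(np.float32)))
```

```text
6.1 [0.5603 0.1893 0.3   ] [-0.0319 -0.3307 -0.6741]
[0.557  0.2108 0.0564] [0.5634 0.2283 0.0588] [0.5503 0.1926 0.0512] ((557.1129150390625, 210.2974395751953), (11.945679664611816, 35.81331253051758), 3.945152759552002)
6.7 [0.5706 0.2099 0.2616] [-0.5899  0.1543  0.0499]
[0.5571 0.2115 0.0564] [0.564  0.2283 0.0588] [0.5502 0.1923 0.0512] ((557.0463256835938, 210.16761779785156), (12.031886100769043, 36.23994064331055), 3.8304314613342285)
```

View pics/cw0.png

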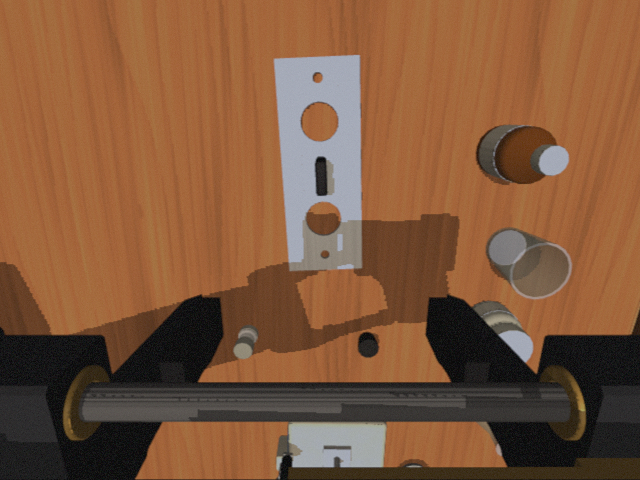

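View pics/cw1.png

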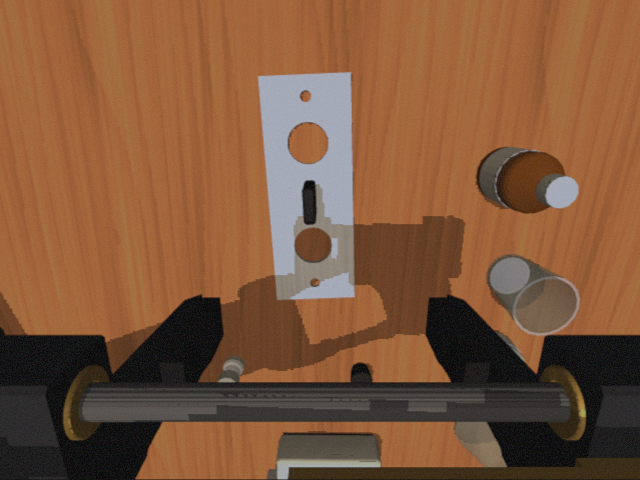

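Run:
```python
from h import *
np.set_printoptions(precision=4,suppress=True)
for i,a,b in ((0,(318,77),(325,254)),(1,(306,96),(315,282))):
    c=dict(np.load(f'pics/cw{i}.npz')); A=pt(c,*a,.006);B=pt(c,*b,.006);d=A-B
    print(A,B,(A+B)/2,np.hypot(*d[:2]),np.arctan2(-d[0],d[1]))
yaw=.068; h=np.array([.5571,.2103])
r=rot(yaw)
manip.move_pose([*h,.12],r)
manip.move_linear([*h,.013],rate=.12); manip.dwell(.2)
print(manip.state()['clock'],manip.state()['tool_pos'],manip.state()['contact_force'])
manip.set_gripper(0.0,force=40)
s=manip.state();print(s['clock'],s['gripper_width'],s['tool_pos'],s['contact_force'])
manip.move_linear([*h,.06],rate=.1); manip.dwell(.3)
s=manip.state();print(s['clock'],s['gripper_width'],s['tool_pos'],s['contact_force'],s['moment'])
cap('scene','lift');cap('wrist','liftw')
```

```text
[0.5508 0.3101 0.006 ] [0.5639 0.1102 0.006 ] [0.5573 0.2101 0.006 ] 0.2003373943455093 0.06534824551372112
[0.5508 0.3098 0.006 ] [0.5639 0.1104 0.006 ] [0.5573 0.2101 0.006 ] 0.19985880609783663 0.06537534123659038
8.5583 [0.5579 0.2106 0.014 ] [ 0.6897 -0.5189 -0.3878]
9.6917 0.01161083028804594 [0.557  0.2103 0.013 ] [0.4356 0.2973 0.2155]
10.6083 0.011426082962026525 [0.5566 0.2101 0.0592] [-0.1927 -0.4207 -2.6448] [-0.0835 -0.0365  0.0676]
```

View pics/lift.png

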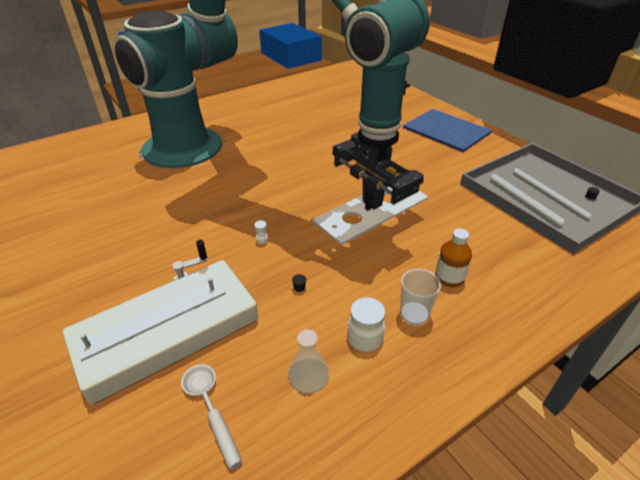

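View pics/liftw.png

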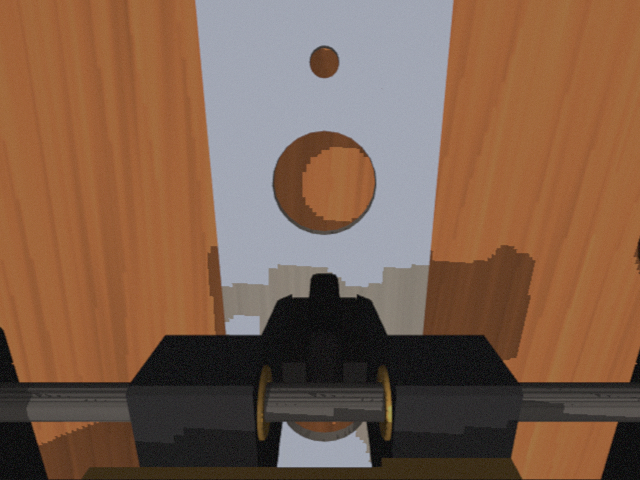

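Run:
```python
from h import *
np.set_printoptions(precision=4,suppress=True)
P=np.array([.5883,-.2578])
manip.move_linear([.5571,.2103,.18],rate=.2)
manip.move_linear([*P,.18],rate=.25,rot=rot(.013))
manip.move_linear([*P,.125],rate=.1); manip.dwell(.4)
s=manip.state();print(s['clock'],s['tool_pos'],s['contact_force'],s['moment'])
c=cap('wrist','hov');np.savez('pics/hov.npz',**{k:c[k] for k in('T','image','z_map','intrinsics')},Tc=cams.capture('wrist')['T_tool_cam'])
cap('scene','hovs')
s=manip.state();print(s['clock'],s['tool_pos'],s['contact_force'],s['moment'])
```

```text
14.5833 [ 0.5885 -0.258   0.1255] [ 0.7113  0.1169 -2.9538] [-0.0694 -0.1188 -0.0127]
14.7333 [ 0.5883 -0.2578  0.1251] [ 0.0542  0.2973 -2.8664] [-0.0121 -0.0533  0.0487]
```

View pics/hov.png

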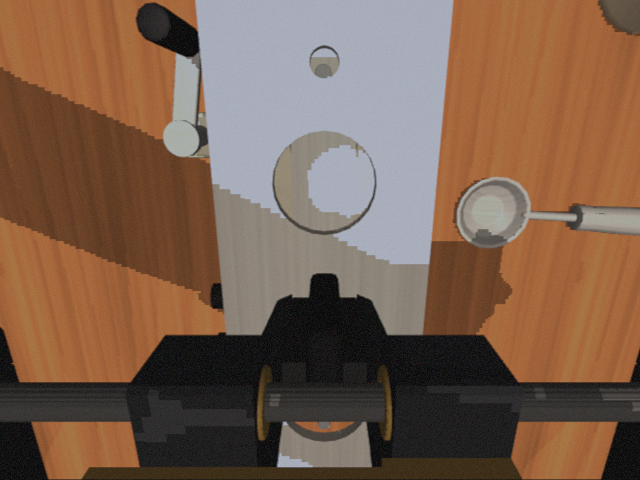

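View pics/hovs.png

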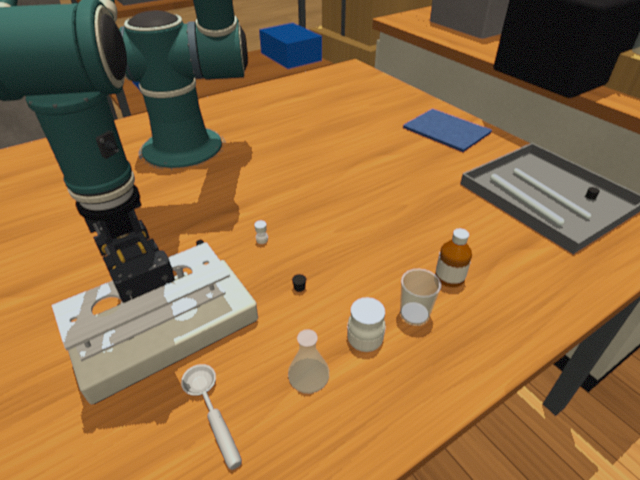

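Run:
```python
import numpy as np,cv2
im=cv2.imread('pics/hov.png'); a=im[40:85,300:348]
b=im[405:445,300:348]
cv2.imwrite('pics/hovz.png',np.vstack([cv2.resize(x,None,fx=7,fy=7,interpolation=cv2.INTER_NEAREST) for x in (a,b)]))
```

```text
(no output)
```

View pics/hovz.png

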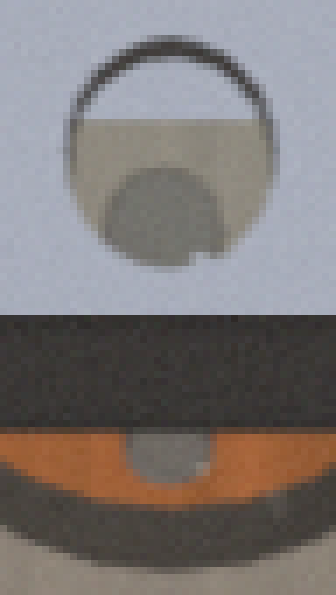

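Run:
```python
import numpy as np
from h import pt
np.set_printoptions(precision=4,suppress=True)
c=dict(np.load('pics/hov.npz')); c['T']=c['T']
print(c['T'])
for v in(50,55,61,90): print(pt(c,290,v))
print('hole',pt(c,323.9,61.2,.118),pt(c,323.9,61.2,.1175),'pin',pt(c,322.8,72.6,.082),pt(c,322.8,72.6))
```

```text
[[ 0.9999  0.0107  0.0048  0.5874]
 [ 0.0116 -0.9498 -0.3127 -0.1773]
 [ 0.0012  0.3127 -0.9498  0.2723]
 [ 0.      0.      0.      1.    ]]
[ 0.575  -0.1545  0.1198]
[ 0.5749 -0.1559  0.1182]
[ 0.5749 -0.158   0.1188]
[ 0.5747 -0.1679  0.1188]
hole [ 0.5873 -0.1578  0.118 ] [ 0.5873 -0.1577  0.1175] pin [ 0.5868 -0.158   0.082 ] [ 0.5868 -0.1581  0.0827]
```

Run:
```python
from h import *
np.set_printoptions(precision=4,suppress=True)
P=np.array([.5880,-.2579])
manip.move_linear([*P,.100],rate=.06); manip.dwell(.3)
f0=np.mean([(manip.dwell(.02),manip.state()['contact_force'])[1] for _ in range(8)],0); print('f0',f0)
z=.100
while z>.0665:
    z-= .0015 if z>.0725 else .0005
    manip.move_linear([*P,z],rate=.02)
    f=np.zeros(3)
    for _ in range(4): manip.dwell(.02); s=manip.state(); f+=(s['contact_force']-f0)/4
    print(round(s['clock'],2),round(z,4),s['tool_pos'],f)
    if f[2]>4 or np.hypot(*f[:2])>6: break
```

```text
f0 [-0.219 -0.169 -3.287]
16.05 0.0985 [ 0.5879 -0.2579  0.0984] [0.6108 0.245  0.2402]
16.37 0.097 [ 0.588  -0.2579  0.0969] [ 0.1922 -0.1235  0.1775]
16.68 0.0955 [ 0.5879 -0.2579  0.0954] [ 0.2042  0.0676 -0.4886]
17.0 0.094 [ 0.588  -0.2579  0.0939] [ 0.0813 -0.2159  0.3559]
17.32 0.0925 [ 0.5879 -0.2579  0.0924] [ 0.2954  0.184  -0.0247]
17.63 0.091 [ 0.5879 -0.2579  0.0909] [0.3176 0.2373 0.0381]
17.95 0.0895 [ 0.5879 -0.2579  0.0894] [0.4178 0.1716 0.1976]
18.27 0.088 [ 0.5879 -0.2578  0.0879] [-0.0571  0.476   0.2567]
18.58 0.0865 [ 0.5879 -0.2579  0.0864] [0.2867 0.1894 0.231 ]
18.9 0.085 [ 0.5879 -0.2579  0.0849] [ 0.2481 -0.0116  0.3645]
19.22 0.0835 [ 0.5879 -0.2579  0.0834] [ 0.3232  0.3484 -0.0667]
19.53 0.082 [ 0.588  -0.2579  0.082 ] [0.3783 0.2561 0.2657]
19.85 0.0805 [ 0.588  -0.2579  0.0804] [ 0.2715 -0.3808  0.3174]
20.17 0.079 [ 0.5879 -0.2579  0.0789] [0.5245 0.0011 0.4517]
20.48 0.0775 [ 0.588  -0.2579  0.0774] [-0.2278  0.5573  0.3017]
20.8 0.076 [ 0.588  -0.2579  0.0759] [ 0.089  -0.1861  0.1785]
21.12 0.0745 [ 0.5879 -0.2579  0.0744] [ 0.3913  0.2413 -0.0152]
21.43 0.073 [ 0.5879 -0.2579  0.0729] [0.0256 0.0336 0.3712]
21.75 0.0715 [ 0.5879 -0.2579  0.0714] [0.0526 0.1968 0.1926]
22.07 0.071 [ 0.588  -0.2579  0.071 ] [ 0.3601 -0.2615  0.1377]
22.38 0.0705 [ 0.588  -0.2579  0.0705] [0.1099 0.2684 0.6867]
22.7 0.07 [ 0.588  -0.2579  0.07  ] [0.1139 0.5093 0.0765]
23.02 0.0695 [ 0.588  -0.2579  0.0695] [0.405  0.5406 0.4495]
23.33 0.069 [ 0.588  -0.2579  0.069 ] [ 0.0838 -0.0428  0.4012]
23.65 0.0685 [ 0.588  -0.2579  0.069 ] [-1.5352  1.0024  4.6615]
```

The plate touched down at TCP z 0.069, which is the home height I predicted, with no side load. I'll check before letting go.

Run:
```python
from h import *
cap('scene','home');c=cap('wrist','homew')
a=cv2.imread('pics/home.png')[200:420,30:300]
b=c['image'][0:480:1]
cv2.imwrite('pics/homez.png',cv2.resize(a,None,fx=2.7,fy=2.7,interpolation=cv2.INTER_CUBIC))
```

```text
(no output)
```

View pics/homez.png

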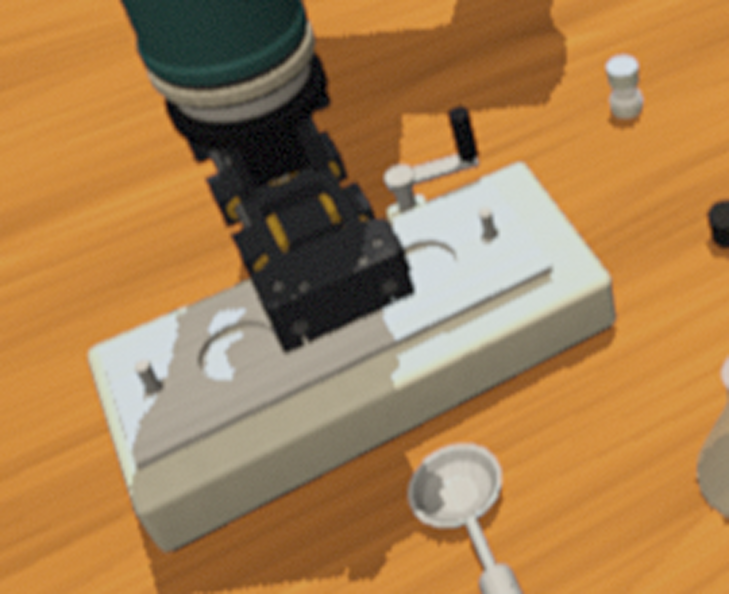

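View pics/homew.png

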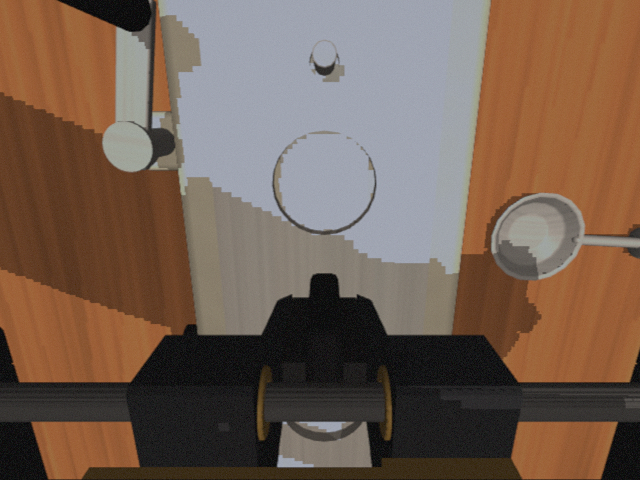

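Both pins stand up through the end holes, at about (150,375) and (487,222) in the zoomed view, and the plate lies flat. I'll release, check again, and measure the knob.

Run:
```python
from h import *
np.set_printoptions(precision=4,suppress=True)
manip.set_gripper(.045); 
s=manip.state();print(s['clock'],s['tool_pos'],s['contact_force'],s['gripper_width'])
P=[.5880,-.2579]
manip.move_linear([*P,.20],rate=.12)
for i,p in enumerate(([.56,-.25,.26],[.53,-.22,.27])):
    manip.move_pose(p,rot(0.0)); manip.dwell(.25)
    c=cap('wrist',f'rel{i}');W=cloud(c); g=c['image'].max(2)
    def med(m):
        return m.sum(),np.median(W[m],0) if m.any() else None
    N=np.hypot(W[...,0]-.522,W[...,1]+.142)<.035
    V=np.hypot(W[...,0]-.5157,W[...,1]+.188)<.02
    m=N&(W[...,2]>.104)&(W[...,2]<.114);print('knobtop',med(m), cv2.minEnclosingCircle((W[m][:,:2]*1000).astype(np.float32)) if m.any() else '')
    m=V&(W[...,2]>.066)&(W[...,2]<.1);print('pivot',med(m),cv2.minEnclosingCircle((W[m][:,:2]*1000).astype(np.float32)) if m.any() else '')
    m=(W[...,2]>.1)&(W[...,2]<.112)&(np.hypot(W[...,0]-.588,W[...,1]+.258)<.04); m[390:]=0;print('handle',med(m),cv2.minAreaRect((W[m][:,:2]*1000).astype(np.float32)) if m.any() else '')
    m=(W[...,2]>.056)&(W[...,2]<.07)&(abs(W[...,0]-.588)<.04)&(abs(W[...,1]+.258)<.11); m[290:]=0
    p=W[m]; A=np.c_[p[:,:2]-[.588,-.258],np.ones(len(p))]; print('plate',np.linalg.lstsq(A,p[:,2],rcond=None)[0])
print(manip.state()['clock'])
```

```text
24.4 [ 0.588  -0.2579  0.0684] [1.0208 0.2171 0.7117] 0.04511556119839806
knobtop (np.int64(325), array([ 0.5235, -0.1443,  0.11  ])) ((523.115234375, -144.03907775878906), 6.981357097625732)
pivot (np.int64(592), array([ 0.517 , -0.1838,  0.0717])) ((517.0098876953125, -182.70037841796875), 14.596390724182129)
handle (np.int64(268), array([ 0.5867, -0.2517,  0.1109])) ((588.416259765625, -257.2814025878906), (12.172802925109863, 35.49467468261719), 0.921823263168335)
plate [-0.0012  0.0061  0.0617]
knobtop (np.int64(266), array([ 0.5228, -0.1441,  0.11  ])) ((523.0247802734375, -143.96556091308594), 6.9190239906311035)
pivot (np.int64(506), array([ 0.5168, -0.1838,  0.0717])) ((516.675048828125, -182.69508361816406), 14.768325805664062)
handle (np.int64(279), array([ 0.5843, -0.2519,  0.1105])) ((588.1365966796875, -257.5533752441406), (12.098609924316406, 35.891056060791016), 0.3945610821247101)
plate [-0.0005  0.001   0.0621]
26.9083
```

View pics/rel0.png

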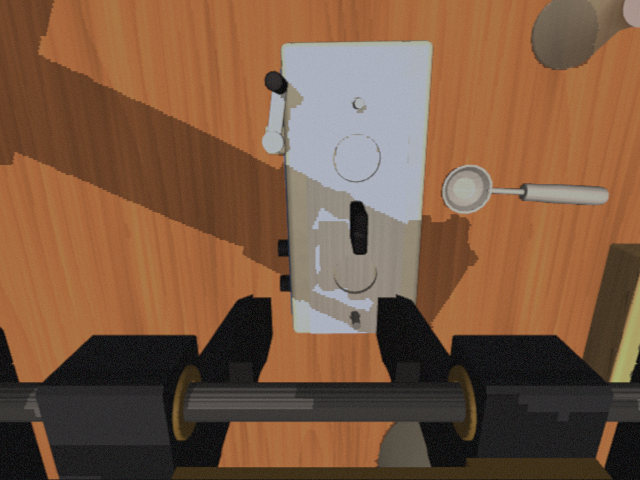

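The carrier is home after release. The plate is at z 0.062 and level, with the handle at (0.588,-0.257) and the knob at (0.523,-0.144). Next I'll swing the catch with the fingers caged loosely round the knob.

Run:
```python
from h import *
np.set_printoptions(precision=4,suppress=True)
pv=np.array([.5157,-.1880]); K=lambda f:pv+.045*np.array([np.sin(f),np.cos(f)])
f0=.167; zt=.083
print(inverse_kinematics([*K(1.61),zt],rot(-1.61)), K(f0))
manip.set_gripper(.034)
manip.move_pose([.5231,-.1440,.15],rot(-f0))
manip.move_linear([.5231,-.1440,zt],rate=.08)
manip.dwell(.2);b=manip.state()['contact_force']
manip.set_gripper(.020,force=5)
s=manip.state();print(s['clock'],s['gripper_width'],s['contact_force'])
for f in np.linspace(f0,1.607,12)[1:]:
    manip.move_linear([*K(f),zt],rate=.04,rot=rot(-f))
    s=manip.state(); d=s['contact_force']-b; print(round(s['clock'],2),round(f,3),s['tool_pos'],d)
    if np.linalg.norm(d)>15: print('STOP');break
cap('scene','shut')
```

```text
[-0.3684  0.2514  1.9271 -0.      0.9631  1.2416] [ 0.5232 -0.1436]
29.5 0.02034109540964156 [-0.1586  0.1597  0.1748]
29.8 0.298 [ 0.5289 -0.145   0.0829] [-0.7285  0.7158 -1.1732]
30.1 0.429 [ 0.5344 -0.1471  0.083 ] [-0.4792  0.9928 -0.0987]
30.4 0.56 [ 0.5396 -0.1499  0.083 ] [0.0253 0.9595 0.6756]
30.7 0.691 [ 0.5444 -0.1533  0.083 ] [-0.921   1.96   -0.1663]
31.0 0.822 [ 0.5487 -0.1573  0.083 ] [-0.8522  0.4133 -0.7527]
31.3 0.952 [ 0.5524 -0.1619  0.083 ] [-0.1923  0.8026 -0.0192]
31.6 1.083 [ 0.5555 -0.1669  0.0831] [-0.7436  0.0082 -0.5086]
31.9 1.214 [ 0.5579 -0.1723  0.083 ] [-0.9421  0.8783 -0.4292]
32.2 1.345 [ 0.5596 -0.1779  0.083 ] [-0.9722  0.1024 -0.9582]
32.5 1.476 [ 0.5606 -0.1837  0.083 ] [-0.5182  1.341  -0.6696]
32.8 1.607 [ 0.5608 -0.1896  0.0831] [-0.234  -0.1751 -0.1394]
```

View pics/shut.png

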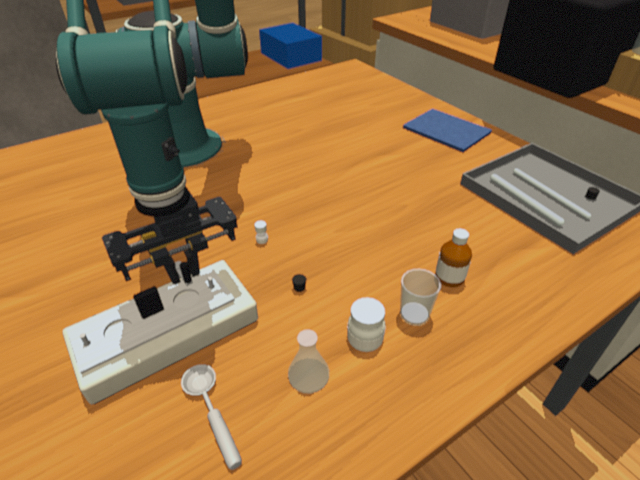

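Run:
```python
from h import *
np.set_printoptions(precision=4,suppress=True)
manip.set_gripper(.032)
s=manip.state()
manip.move_linear([.5607,-.1896,.20],rate=.12)
manip.move_pose([.56,-.25,.26],rot(0)); manip.dwell(.25)
c=cap('wrist','fin');W=cloud(c)
def show(n,m,f): 
    print(n,m.sum(), f((W[m][:,:2]*1000).astype(np.float32)) if m.any() else '')
N=(W[...,2]>.1)&(W[...,2]<.1125)
m=N&(np.hypot(W[...,0]-.56,W[...,1]+.189)<.022)&(W[...,2]>.104);m[390:]=0
show('knob',m,cv2.minEnclosingCircle)
m=N&(np.hypot(W[...,0]-.588,W[...,1]+.258)<.025);m[390:]=0
show('handle',m,cv2.minAreaRect)
m=(W[...,2]>.056)&(W[...,2]<.066)&(abs(W[...,0]-.588)<.04)&(abs(W[...,1]+.258)<.11); m[290:]=0
p=W[m]; A=np.c_[p[:,:2]-[.588,-.258],np.ones(len(p))]; print('plate',np.linalg.lstsq(A,p[:,2],rcond=None)[0])
cap('top','fint'); s=manip.state();print(s['clock'],s['contact_force'])
```

```text
knob 268 ((560.632568359375, -187.2187042236328), 6.908963203430176)
handle 405 ((588.2421264648438, -257.761962890625), (12.034506797790527, 36.259033203125), 1.0889543294906616)
plate [0.0003 0.0059 0.0618]
36.2083 [ 0.3662 -0.6876  0.6849]
```

View pics/fin.png

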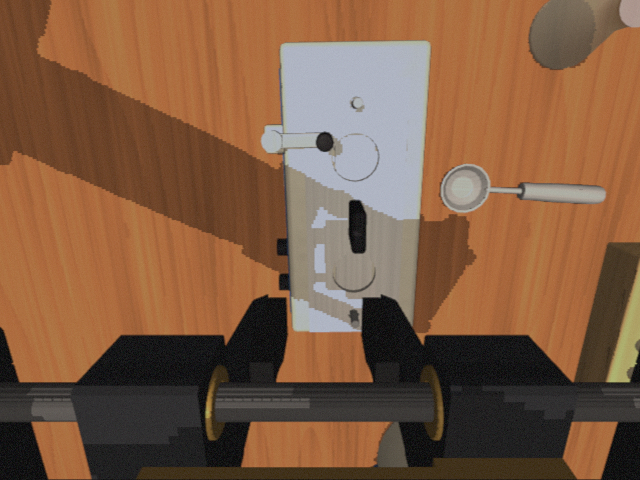

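View pics/fint.png

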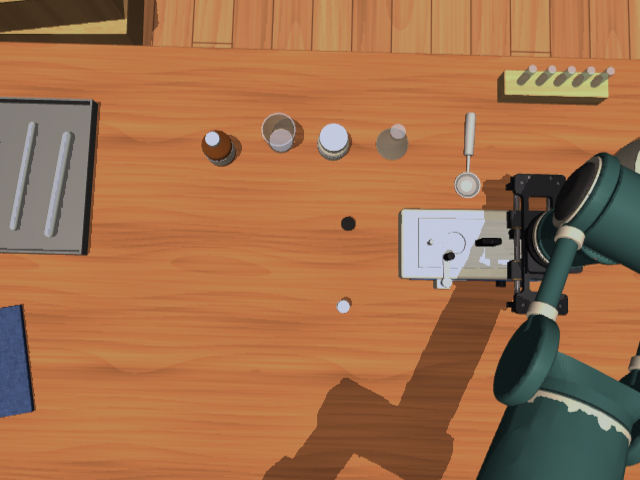

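The catch lies along +x over the plate's edge, with its knob at (325,142) px. That puts it at about 1.56 rad. In the top view the bystanders are where they started.

Run:
```python
from h import *
print(order.close_job())
```

```text
the job is handed in; nothing more can be done
None
```

The flask carrier is home on both pins with the catch shut over its edge, and I handed the job in at about 36 s; the interface gives no verdict.

**What I did:** I located the pins with the wrist camera, and the bar turned out to be clamped about 11 mm towards the heater's −y. I gripped the carrier by its handle and checked the pin through one end hole. Then I lowered it in small steps while watching the force. After letting go, I swung the catch with the fingers caged loosely round its knob.

**Last checks:**
- **Carrier:** the plate's top is at 62 mm, which is the home height. It tilts at most about 0.006 rad. The handle is within about 1 mm of the heater's middle in x, about 11 mm off in y, and in line with the heater to within about 0.01 rad.
- **Catch:** about 1.56 rad.
- **Forces:** the highest change I read was about 5 N, when the plate touched down.
- **Surroundings:** the bystanders look unmoved in the top view, and the gripper is clear of everything.

No check failed. The only disagreement was about 1 mm between the camera views of the knob and pin positions, which is within calibration.

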